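# Index the vial turret and press the stopper home

### The arm

A 6-joint arm with a two-finger parallel gripper is mounted at the origin on a cart in front of the work surface, level with it; the furniture and walls round the work are solid. World frame = base frame: x ahead of the robot, y to its left, z up, the work surface at z = 0. Lengths are in mm, angles in degrees, forces in N, time in s.
With the tool pointing down it reaches from about 275 to 750 mm from the base axis. Payload 10.2 kg.
Tool frame: the origin (TCP) lies midway between the tips of the shut fingers; the grasp point (between the pads) lies 19 mm behind it; z points along the fingers, y is the direction in which the jaws open and shut (so a half turn about z gives the same grasp; the last joint's range is limited). The gripper opens to 85 mm and grips with 20 to 120 N. Pads are 22 mm wide; open, the fingers measure 114 mm over their backs; the gripper's body (76 mm by 85 mm) begins 54 mm behind the grasp point. The pads swing forward as they close: fully open they stand 13 mm farther back than shut.
Start: joints at [-12.8, 17.928, 85.812, -0, 76.261, -12.8], TCP at [525.006, -0.013, 206.794] pointing down, gripper open.
Joint ranges: [-168.41, 168.41], [-55.51, 124.54], [10.69, 146.95], [-70.63, 250.63], [1, 178], [-165.06, 165.06]. Speed limits (degrees/s): [136.94, 136.94, 172.46, 180, 180, 180].

### API

Orientations are given as a 3x3 rotation matrix whose columns are the frame's x, y, z axes.
In Python, from workcell import manip gives the robot as it stands. The module is installed in compiled form; this text tells all that it offers.
- The arm moves only by the shell command python3 -m handwheel 'ROWS' [FORCE]. ROWS is JSON, a list of rows, each a list of 7 numbers: the shift along the tool's x, y, z in mm, then the turn, a rotation vector about the tool's x, y, z in degrees, then the opening, from 0 (shut) to 1 (fully open). A call has 1 to 5 rows; each row shifts and turns the pose as measured when the row begins, along the tool's axes as they then stand; what a row does not reach is not made up. A row lasts 1/8 s, in which the tool goes at most 62.5 mm and 10.7 degrees, less where a joint would pass 70% of its speed; a pose out of reach is approached as far as the arm can. A call with a gripper value outside its range is refused whole. The fingers move at their own pace and stop on an object; FORCE is the grip in N (left out, the last holds). Time passes only in rows, so rows that do not move let the fingers close. It gives the time, the measured TCP pose, the force and the opening at its end, in the units of the state.
- manip.read_state(): the state, without advancing time (a new reading comes with each control period).
- manip.camera(name): name is "scene" or "side" or "wrist"; returns a dict with "img" (480x640x3 uint8, red, green, blue), "depth" (480x640 float32, mm along the optical axis (not along the pixel's ray), 0 where there is no reading), "mtx" (3x3 intrinsics, pixels), "extrinsics" (4x4, takes a point from camera to world coordinates); the wrist camera has in their place "hand_eye" (4x4, takes a point from camera to tool coordinates, whose origin is the TCP and whose axes are the flange's). Camera axes: x right, y down, z forward; pixel columns grow to the right and rows downward; lengths in mm; the calibration is good to about 2 mm. A picture is of the moment at which its call begins: read the wrist's pose just before it.
- manip.close_job(): hands the job in, once; it reports no verdict.
Trained networks look in a picture, given as the dict that the camera call returned (one of the last four; its "shot" number tells which), for a name from the list of things; names that differ only in an ending like _2 or _b are one class to them, and where a whole thing is asked for, a point or a joint stands for the part that bears it (a point fixed in the world has none). Each returns a list of dicts, best first, with "conf" (0 to 1); they miss things now and then, are a little off and sometimes report something else, mostly with a low value. They report only what shows in the picture. A call takes as long as a camera call.
- manip.outline_of(picture, target): "pixels" (480x640 bool, what is visible of it) and "extent" ([centre column, centre row, width, height] as shares, 0 to 1, of the picture: columns of its width, rows of its height, round what is visible of it).
- manip.spot_point(picture, target): "centre" ([column, row] as shares, 0 to 1, of the picture: columns of its width, rows of its height: a listed point, or the origin of a listed thing).
The state is a dict: "clock": time; "joint_positions": joint angles; "qvel": joint speeds; "joint_efforts": joint torques, N m; "position": TCP position; "eef_rot": TCP orientation; "ft_force": force on the tool from outside, world axes, zero at the start; "ft_torque": the same for the moment, N m; "opening": opening from 0.0 (shut) to 1.0 (fully open).
Only numpy, scipy, OpenCV 4.12 (cv2) and the standard library are available. Lean on these libraries where they do the work, as an engineer would, in place of code of your own. Each camera call takes 0.05 s, during which the arm holds its last target. There are 200 camera calls.

### The job

Turn the vial turret by its knob, click by click, until the one vial whose stopper still stands proud has clicked in under the foot of the little press, and let go of it. Then push the press down by its round head, slowly and no harder than needed, until the foot has pushed that stopper fully home; do not force it (at most about 20 N on the stopper), and do not push the stopper with the fingers. Let the press spring back up, and leave the other things on the bench where they are.

Things in the scene. Friction and masses are not known exactly. Their poses are not given: they have to be found in the camera images.
- stand: Grey cast stand, fixed: round foot 190 mm across, 16 mm high. Origin on the turret's axis at bench height, z up; x points from that axis to the press, whose guide tower (28 mm across, 78 mm high) stands 115 mm out on x. On it turns the turret: aluminium drum 168 mm across, top at z = 46 mm, 10 wells 65 mm from the axis, and in it 3 more vials (21 mm, tops at 82 mm) with stoppers already home.
- turret (a joint): Turret angle (rad, grows anticlockwise from above, turns both ways without end). A sprung detent clicks at every multiple of 0.628. At 0 the vial with the proud stopper is under the press foot; it starts seated at -1.257, -1.885 or -2.513 (2, 3 or 4 clicks away). The detent resists with up to 0.2 N m; past half a click it pulls on into the next, and centres the turret when let go.
- knob_grip (a point): Point on the turret's axis at the height to grip the black bar knob, 146 mm above the bench. Turns with the turret: bar 50 mm long along this point's y, 14 mm thick along its x, from z = 128 to 158 mm, on a hub 22 mm across. Nothing else stands at that height; the press arm (top at 124 mm) ends 56 mm from the axis.
- stopper_top (a point): Centre of the top of the proud grey rubber stopper (17 mm across, 4 mm thick flange on an 11 mm plug) in its glass vial; z up. It rides on the turret 65 mm from the axis; its top is 82 mm above the bench when home.
- stopper (a joint): How far the stopper stands proud of home (m): starts 0.006 to 0.009, 0 = fully home. It sticks where it is and slides down under about 11 N, until it bottoms.
- press_eye (a point): Point on the vertical axis of the press's foot, at the underside of the arm, 112 mm above the bench when the press is up. Below it hangs the rubber foot (14 mm across) on an adjusting screw that is set differently each time, so that the foot's underside is anywhere from 4 to 14 mm under this point; it is over the well under the press.
- ram_head (a point): Centre of the top of the press's black round head (28 mm across, 8 mm thick), 115 mm from the turret's axis on the stand's x; its top is 138 mm above the bench when the press is up. Pushed straight down it carries the arm and the foot down with it.
- ram (a joint): How far the press is pushed down (m): 0 = up, at most 0.031. A return spring pushes up with 1 N at 0, 4 N at 0.026. The foot meets a home stopper at 0.016 to 0.026, as its screw is set: feel for it. The foot is sprung at 10 N per mm: from there the force on the stopper rises 10 N for each further mm.
- dish: Bystander: clear round dish, 61 mm across, 13 mm high. Origin under its centre.
- gauze: Bystander: pack of gauze 58 x 87 x 28 mm. Origin under its centre.
- cone: Bystander: bottle-shaped nose cone, 34 mm across, 49 mm high. Origin under its centre.
- tape: Bystander: roll of tape lying flat, 101 mm across, 19 mm high. Origin under its centre.
- tube: Bystander: ointment tube 34 x 126 x 27 mm. Origin under its centre.

How it is judged (in metres and radians):
On the way, in this order (a step that is already met when the one before it is completed fails the run):
1. the turret has clicked in with the proud stopper under the press foot, and is let go, the press still up (horizontal distance between stopper_top and press_eye below 0.004 m and value of joint ram below 0.004 m and value of joint stopper above 0.003 m and contact force between the fingers and stand below 0.5 N), for 0.2 s.
2. the stopper is pressed fully home by the press foot (value of joint stopper below 0.001 m and value of joint ram above 0.012 m), for 0.1 s.
At the end, for the whole second after the job is handed in: The stopper is home within 1 mm, its centre within 4 mm of the press foot's centre seen from above (turret seated in that detent and still), and the press is back up within 2 mm (value of joint stopper below 0.001 m and value of joint ram below 0.002 m and horizontal distance between stopper_top and press_eye below 0.004 m and velocity of joint turret between -0.05 and 0.05 rad/s); the robot touches nothing.
It fails at once if the press foot bears on the stopper with more than 22 N (contact force between foot and stopper above 22 N).
It fails at once if the press is pushed down more than 6 mm while the proud stopper is not under its foot (more than 8 mm off) (value of joint ram above 0.006 m and horizontal distance between stopper_top and press_eye above 0.008 m).
It fails at once if the fingers push on the stopper itself with more than 2 N (contact force between the fingers and stopper above 2 N).
It fails at once if a bystander (dish, gauze pack, nose cone, tape roll, ointment tube) is moved more than 30 mm (distance of any of dish, gauze, cone, tape, tube from where it was at the start of the episode above 0.03 m).
It also fails if it takes over 64 s, if anything falls off the work surface, if the arm or the gripper's body presses on something with over 40 N, if the wrist force passes 120 N, or if a joint passes its speed limit or range.

## Working session

There is one attempt and no reset: what is moved stays moved. The work goes in short steps, Python scripts to look and compute and a shell command to move; the robot and the scene stay as the last step left them, time stands still between calls to the robot, and variables do not carry over. Pictures are saved under pics/ and viewed, about 8 in all and at most 12, crops included, and the job is handed in when it is done.

```bash
mkdir -p pics; cat > h.py <<'E'
import numpy as np, cv2
from workcell import manip
def shot(n):
    s=manip.read_state(); c=manip.camera(n)
    if n=="wrist":
        T=np.eye(4);T[:3,:3]=np.array(s["eef_rot"]);T[:3,3]=s["position"]
        c["E"]=T@np.array(c["hand_eye"])
    else: c["E"]=np.array(c["extrinsics"])
    return c
def onz(c,uv,z):
    K=np.array(c["mtx"]);r=c["E"][:3,:3]@np.linalg.inv(K)@[uv[0]*640,uv[1]*480,1];o=c["E"][:3,3]
    return o+r*(z-o[2])/r[2]
def save(c,f): cv2.imwrite("pics/"+f,cv2.cvtColor(c["img"],cv2.COLOR_RGB2BGR))
E
python3 - <<'E'
from h import *
ZZ=dict(stand=0,knob_grip=146,stopper_top=89,press_eye=112,ram_head=138,dish=0,gauze=0,cone=0,tape=0,tube=0)
ims=[]
for n in("scene","side","wrist"):
    c=shot(n); ims.append(c["img"]); print(n)
    for t,z in ZZ.items():
        r=manip.spot_point(c,t)
        for q in r[:2]: print(t,round(q["conf"],2),np.round(np.array(q["centre"])*[640,480]),onz(c,q["centre"],z).round(1))
    save(c,n+".png")
m=np.vstack([np.hstack(ims[:2]),np.hstack([ims[2],ims[2]*0])])
cv2.imwrite("pics/m.png",cv2.cvtColor(cv2.resize(m,(800,600),interpolation=cv2.INTER_AREA),cv2.COLOR_RGB2BGR))
print(manip.read_state())
E
```

```text
scene
stand 0.72 [300. 249.] [556.3   9.2   0. ]
knob_grip 0.64 [298. 210.] [544.4   2.6 146. ]
stopper_top 0.42 [289. 250.] [482.7 -11.   89. ]
press_eye 0.78 [327. 215.] [590.  -41.2 112. ]
ram_head 0.73 [459. 281.] [ 544.8 -346.2  138. ]
ram_head 0.57 [355. 208.] [616.5 -93.5 138. ]
dish 0.8 [274. 209.] [637.2 129.8   0. ]
gauze 0.7 [286. 307.] [408.4 -44.5   0. ]
cone 0.71 [334. 211.] [703.9  -3.6   0. ]
tape 0.94 [456. 282.] [ 647.3 -337.8    0. ]
tube 0.6 [436. 346.] [ 478.7 -352.9    0. ]
tube 0.18 [300. 208.] [670.4  75.6   0. ]
side
stand 0.61 [302. 306.] [551.9   5.1   0. ]
stand 0.19 [337. 270.] [ 505.9 -115.8    0. ]
knob_grip 0.65 [299. 249.] [548.6   9.6 146. ]
stopper_top 0.53 [336. 269.] [488.4 -17.3  89. ]
press_eye 0.87 [289. 245.] [584.9 -40.5 112. ]
ram_head 0.59 [302. 211.] [ 581. -123.  138.]
ram_head 0.56 [281. 219.] [614.4 -86.7 138. ]
dish 0.64 [239. 345.] [634.9 125.8   0. ]
gauze 0.84 [377. 299.] [409.4 -47.8   0. ]
cone 0.49 [231. 294.] [703.1   6.5   0. ]
tube 0.54 [371. 216.] [ 467.9 -342.9    0. ]
wrist
stand 0.68 [344. 185.] [549.9  10.7   0. ]
knob_gr
[... 471 characters left out ...]
8e-04,
        7.62612721e+01, -1.28003976e+01]), 'qvel': array([-0.03025826, -0.07642438,  0.04131224, -0.00165559, -0.04653044,
       -0.12530044]), 'joint_efforts': array([-9.31159730e-05, -4.12163937e+01, -2.59897864e+01, -1.62037277e-04,
        5.14540152e-04, -3.25084450e-06]), 'position': array([ 5.24994578e+02, -1.71618291e-02,  2.06809420e+02]), 'eef_rot': array([[ 1.13019080e-05,  1.00000000e+00,  8.64574573e-06],
       [ 1.00000000e+00, -1.13019866e-05,  9.08450300e-06],
       [ 9.08460071e-06,  8.64564306e-06, -1.00000000e+00]]), 'ft_force': array([0.47950708, 0.53939675, 0.18328665]), 'ft_torque': array([ 0.03796526,  0.01445651, -0.01599568]), 'opening': 0.9983628458742325}
```

View pics/m.png

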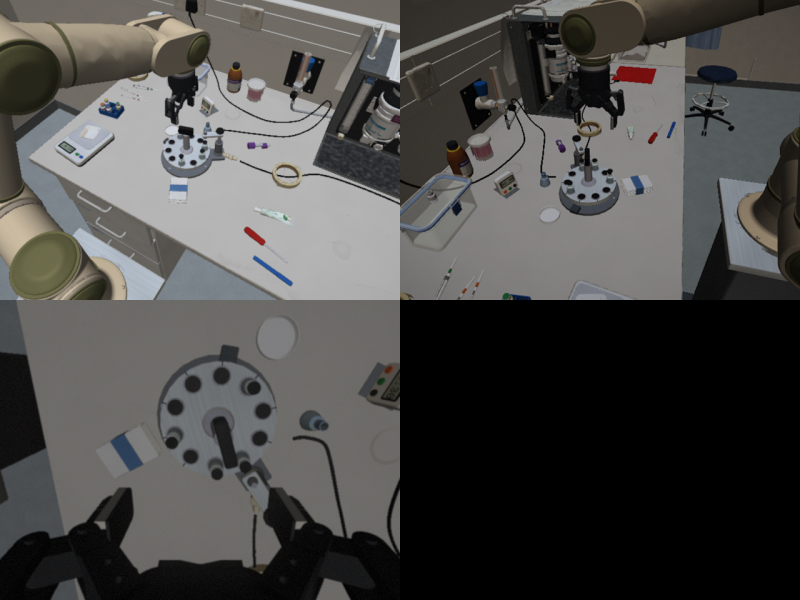

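The mosaic shows the turret clear, with its bar knob at about (225,440). The networks place the stopper at about −110° from the press, which is 3 clicks. I'll check that with depth.

```bash
python3 - <<'E'
from h import *
c=shot("wrist");K=np.array(c["mtx"]);d=c["depth"]
v,u=np.mgrid[:480,:640]
P=np.stack([(u-K[0,2])/K[0,0]*d,(v-K[1,2])/K[1,1]*d,d],-1)
P=P@c["E"][:3,:3].T+c["E"][:3,3];ok=(d>0)
near=ok&(np.hypot(P[...,0]-550,P[...,1]-7)<140)
m=near&(P[...,2]>154)&(P[...,2]<164)&(np.hypot(P[...,0]-550,P[...,1]-7)<45)
pts=P[m];print("knob",len(pts),pts.mean(0),cv2.minAreaRect(pts[:,:2].astype(np.float32)))
m=near&(P[...,2]>133)&(P[...,2]<143)&(np.hypot(P[...,0]-614,P[...,1]+88)<25)
pts=P[m];print("head",len(pts),pts.mean(0),cv2.minAreaRect(pts[:,:2].astype(np.float32)))
r=np.hypot(P[...,0]-550,P[...,1]-7)
m=(near&(P[...,2]>76)&(P[...,2]<96)&(r<78)&(r>50)).astype(np.uint8)
n,l,s,ce=cv2.connectedComponentsWithStats(m)
for i in range(1,n):
    if s[i,4]>40:
        q=P[l==i];e=np.median(q[q[:,2]>np.percentile(q[:,2],50)],0);print(s[i,4],ce[i].round(),e.round(1),np.percentile(q[:,2],[50,75,90]).round(1),np.degrees(np.arctan2(e[1]-7,e[0]-550)).round(1))
save(c,"w2.png")
E
```

```text
knob 1733 [550.62965699   9.49038609 157.91832434] ((551.029052734375, 8.33865737915039), (14.010453224182129, 49.57811737060547), 15.569254875183105)
head 182 [604.2969457  -89.22112304 137.43078279] ((604.6353149414062, -90.46443939208984), (7.086974620819092, 23.923439025878906), 17.17946434020996)
412 [406. 141.] [591.2  59.5  82.9] [82.3 82.9 83.4] 51.9
401 [275. 227.] [488.9  -9.4  89.8] [89.4 89.8 90.4] -165.0
304 [392. 266.] [586.4 -45.2  82.7] [82.2 82.7 83.1] -55.2
317 [347. 278.] [548.2 -56.3  82.6] [82.  82.6 83.1] -91.7
```

View pics/wrist.png

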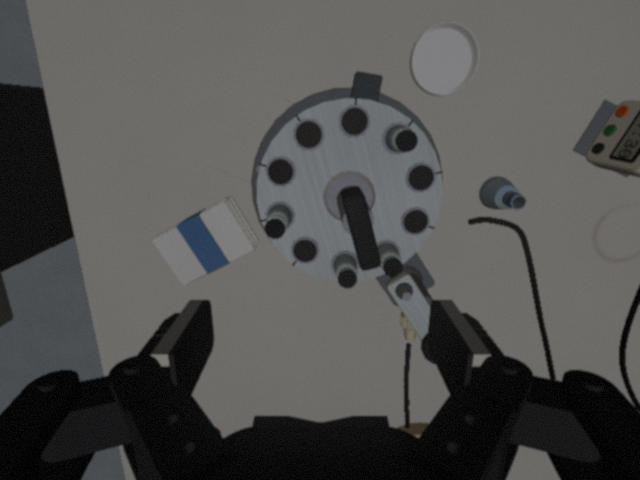

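The proud stopper is confirmed at z≈89.5, 3 clicks away. The knob is at (551, 8.3) and its thickness direction is 15.6°.

```bash
python3 -m handwheel '[[8.3,26,0,0,0,-8,0.7],[0,0,15,0,0,-7.6,0.7],[0,0,20,0,0,0,0.7],[0,0,0,0,0,0,0.7]]' 25; python3 - <<'E'
from h import *
s=manip.read_state();R=np.array(s["eef_rot"]);print(s["position"],np.degrees(np.arctan2(R[1,1],R[0,1])),R[:,2])
print("to go tool:",R.T@(np.array([551,8.3,131])-s["position"]))
E
```

```text
clock: 2.2
position: [552.0, 8.5, 171.3]
eef_rot: [[-0.278, 0.961, 0.001], [0.961, 0.278, -0.0], [-0.0, 0.001, -1.0]]
ft_force: [0.7, -0.1, 0.3]
opening: 0.7
[552.0402245    8.49663956 171.29430414] 16.115097729261194 [ 7.27540557e-04 -1.63806699e-04 -9.99999722e-01]
to go tool: [ 0.11429799 -1.08026229 40.29356834]
```

```bash
python3 -m handwheel '[[0,-1,20,0,0,0,0.7],[0,0,20,0,0,0,0.7],[0,0,0,0,0,0,0.3],[0,0,0,0,0,0,0.1],[0,0,0,0,0,0,0]]' 30;  python3 -m handwheel '[[0,0,0,0,0,0,0],[0,0,0,0,0,0,0]]'
```

```text
clock: 2.82
position: [553.4, 7.7, 135.7]
eef_rot: [[-0.277, 0.961, 0.008], [0.961, 0.277, -0.002], [-0.004, 0.007, -1.0]]
ft_force: [-0.7, -0.0, 0.1]
opening: 0.061
clock: 3.08
position: [553.8, 7.6, 136.7]
eef_rot: [[-0.277, 0.961, 0.01], [0.961, 0.277, -0.002], [-0.005, 0.009, -1.0]]
ft_force: [-0.3, -0.7, -0.4]
opening: -0.001
```

```bash
python3 - <<'E'
from h import *
c=shot("wrist"); a=c["img"]; c=shot("side"); b=c["img"][150:330,220:460]
b=cv2.resize(b,(640,480)); cv2.imwrite("pics/g1.png",cv2.cvtColor(cv2.resize(np.hstack([a,b]),(800,300)),cv2.COLOR_RGB2BGR))
s=manip.read_state();print(s["position"],s["opening"],s["joint_positions"])
E
```

```text
[553.68638975   7.64277144 136.58736206] -0.0007402051175199903 [-1.13318284e+01  2.47757541e+01  8.69591566e+01 -2.63502628e-03
  6.77196398e+01 -2.73995099e+01]
```

View pics/g1.png

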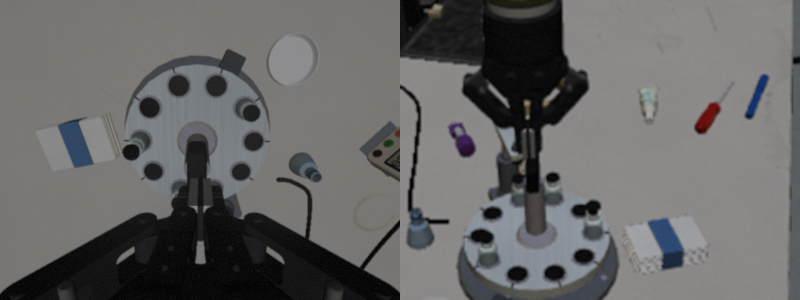

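```bash
python3 - <<'E'
from h import *
c=shot("wrist"); a=c["img"][190:430,210:430]; a=np.clip(a.astype(int)*2.2,0,255).astype(np.uint8)
d=shot("side"); 
b=np.clip(d["img"][190:310,270:380].astype(int)*1.6,0,255).astype(np.uint8)
b=cv2.resize(b,(440,480))
cv2.imwrite("pics/g2.png",cv2.cvtColor(np.hstack([cv2.resize(a,(350,480)),b]),cv2.COLOR_RGB2BGR))
D=c["depth"];K=np.array(c["mtx"])
for r in range(220,430,12):
    o=[]
    for u in range(270,380,12):
        z=D[r,u];p=c["E"]@np.r_[np.linalg.inv(K)@[u,r,1]*z,1];o.append(round(p[2]) if z>0 else 0)
    print(r,o)
E
```

```text
220 [46, 47, 53, 68, 72, 57, 52, 46, 47, 47]
232 [45, 46, 54, 142, 141, 86, 53, 45, 45, 45]
244 [47, 46, 51, 158, 157, 153, 47, 47, 46, 45]
256 [46, 46, 47, 159, 158, 157, 45, 46, 47, 47]
268 [46, 46, 127, 159, 159, 157, 46, 46, 47, 49]
280 [47, 47, 45, 159, 159, 156, 46, 46, 46, 48]
292 [46, 47, 48, 172, 172, 171, 50, 48, 46, 47]
304 [46, 66, 175, 0, 182, 182, 174, 175, 46, 47]
316 [45, 81, 184, 191, 189, 190, 184, 184, 17, 15]
328 [-1, 191, 190, 197, 197, 198, 192, 191, 26, 17]
340 [1, 206, 208, 206, 199, 207, 208, 208, 206, 15]
352 [212, 211, 212, 212, 198, 212, 213, 213, 213, 205]
364 [218, 218, 218, 218, 199, 214, 217, 218, 218, 211]
376 [228, 229, 229, 225, 200, 209, 229, 229, 229, 229]
388 [233, 233, 233, 224, 0, 210, 0, 233, 233, 233]
400 [235, 237, 236, 225, 1, 209, 236, 236, 234, 237]
412 [241, 240, 240, 226, -1, 214, 237, 241, 240, 241]
424 [244, 243, 245, 236, 236, 236, 237, 244, 243, 244]
```

View pics/g2.png

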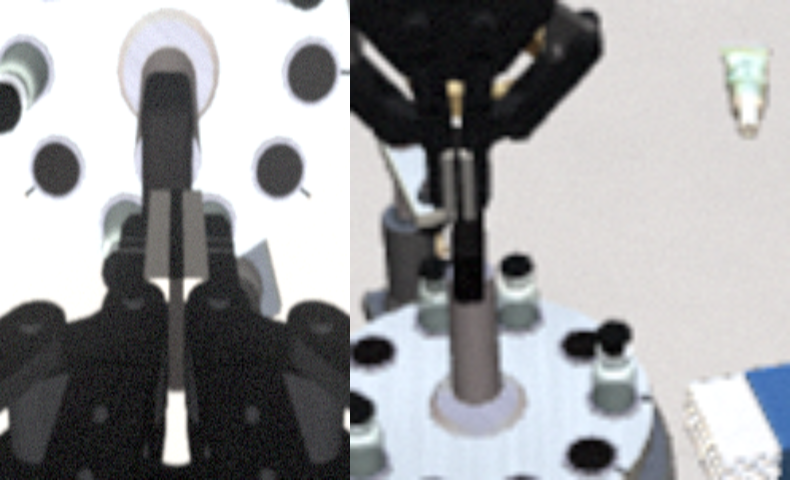

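```bash
python3 - <<'E'
from h import *
c=shot("wrist");H=np.linalg.inv(np.array(c["hand_eye"]));K=np.array(c["mtx"]);print(np.array(c["hand_eye"]).round(2))
for p in [(0,0,0),(11,0,0),(-11,0,0),(0,0,-19),(11,0,-19),(11,0,-36),(-11,0,-36),(0,0,-36)]:
    q=K@(H@np.r_[p,1])[:3];print(p,(q[:2]/q[2]).round())
D=c["depth"]
for r in range(286,340,3):
    o=[]
    for u in (308,314,320,326,332):
        t=np.array(c["hand_eye"])@np.r_[np.linalg.inv(K)@[u,r,1]*D[r,u],1];o.append(t[:3].round().astype(int).tolist())
    print(r,o)
s=manip.read_state();print(s)
E
```

```text
[[  -0.     -0.95   -0.3    76.19]
 [   1.     -0.      0.      0.25]
 [  -0.     -0.3     0.95 -167.41]
 [   0.      0.      0.      1.  ]]
(0, 0, 0) [320. 279.]
(11, 0, 0) [320. 258.]
(-11, 0, 0) [320. 299.]
(0, 0, -19) [320. 297.]
(11, 0, -19) [320. 274.]
(11, 0, -36) [320. 292.]
(-11, 0, -36) [320. 341.]
(0, 0, -36) [320. 317.]
286 [[10, -5, -29], [11, -2, -30], [10, 0, -29], [10, 3, -30], [11, 5, -30]]
289 [[10, -5, -32], [11, -2, -33], [76, 0, -167], [11, 3, -33], [10, 5, -32]]
292 [[11, -5, -36], [11, -2, -35], [11, 0, -36], [11, 3, -36], [11, 5, -36]]
295 [[10, -4, -37], [11, -2, -38], [11, 0, -38], [11, 2, -39], [11, 5, -38]]
298 [[11, -4, -41], [10, -2, -40], [10, 0, -40], [10, 2, -40], [11, 5, -41]]
301 [[11, -4, -43], [10, -2, -42], [10, 0, -42], [11, 2, -43], [11, 5, -43]]
304 [[11, -4, -46], [11, -2, -45], [11, 0, -46], [11, 2, -45], [10, 5, -44]]
307 [[11, -4, -47], [11, -2, -48], [11, 0, -49], [10, 2, -47], [11, 5, -47]]
310 [[10, -4, -49], [11, -2, -50], [10, 0, -49], [10, 2, -48], [10, 4, -49]]
313 [[11, -4, -52], [10, -2, -50], [10, 0, -51], [11, 2, -53], [11, 4, -
[... 682 characters left out ...]
05559e+01,  8.69719775e+01, -3.40230539e-03,
        6.77154361e+01, -2.73990553e+01]), 'qvel': array([ 0.04009409,  0.01367721,  0.11911913,  0.04108428, -0.03118252,
       -0.00589428]), 'joint_efforts': array([ 4.50040621e-03, -4.52927577e+01, -2.45196712e+01, -2.94207312e-04,
       -2.47319369e-02,  4.31895671e-05]), 'position': array([553.58766066,   7.66661605, 136.36773764]), 'eef_rot': array([[-0.27678074,  0.96089167,  0.00892264],
       [ 0.96092374,  0.2768071 , -0.00184399],
       [-0.00424172,  0.0080636 , -0.99995849]]), 'ft_force': array([ 0.60352977,  0.10231254, -0.76128851]), 'ft_torque': array([ 0.01286263,  0.05860408, -0.01497585]), 'opening': -0.0022736254146817495}
```

The shut fingers appear to end about 26 mm short of the reported TCP and sit above the knob, not on it. I'll lift and measure the tips clear of the knob.

```bash
python3 -m handwheel '[[0,0,-15,0,0.5,0,0],[0,0,-15,0,0,0,0],[0,0,0,0,0,0,0]]';cat > tip.py <<'E'
from h import *
s=manip.read_state();print(s["position"],s["opening"],s["ft_force"])
c=shot("wrist");K=np.array(c["mtx"]);D=c["depth"];v,u=np.mgrid[:480,:640]
P=np.stack([(u-K[0,2])/K[0,0]*D,(v-K[1,2])/K[1,1]*D,D],-1)
T=P@np.array(c["hand_eye"])[:3,:3].T+np.array(c["hand_eye"])[:3,3]
m=(D>0)&(abs(T[...,0])<16)&(abs(T[...,1])<60)&(T[...,2]>-80)&(T[...,2]<10)
q=T[m];print(len(q))
for z in range(-70,10,4):
    w=q[(q[:,2]>z)&(q[:,2]<=z+4)]
    if len(w): print(z,len(w),w[:,0].min().round(),w[:,0].max().round(),"y",np.percentile(w[:,1],[0,100]).round(),"inner",w[w[:,1]<0,1].max().round(1) if (w[:,1]<0).any() else '',w[w[:,1]>0,1].min().round(1) if (w[:,1]>0).any() else '')
E
python3 tip.py
```

```text
clock: 3.7
position: [553.2, 7.6, 167.3]
eef_rot: [[-0.277, 0.961, 0.006], [0.961, 0.277, 0.007], [0.005, 0.008, -1.0]]
ft_force: [0.3, -0.3, 0.3]
opening: 0.0
[553.24277055   7.58386924 167.25621798] 7.873046390907152e-05 [ 0.34659258 -0.31934963  0.30794943]
11169
-70 755 -13.0 14.0 y [-29.  30.] inner -1.3 2.0
-66 634 -12.0 12.0 y [-16.  17.] inner -0.1 0.2
-62 468 -12.0 11.0 y [-6.  7.] inner -0.1 0.2
-58 383 5.0 12.0 y [-13.  14.] inner -0.1 0.2
-54 420 6.0 11.0 y [-13.  14.] inner -0.2 0.2
-50 400 6.0 12.0 y [-13.  14.] inner -0.2 0.2
-46 373 6.0 11.0 y [-13.  14.] inner -0.2 0.2
-42 361 6.0 11.0 y [-13.  14.] inner -0.2 0.2
-38 303 6.0 11.0 y [-13.  14.] inner -0.2 0.2
-34 223 6.0 11.0 y [-12.  13.] inner -0.2 0.2
-30 51 10.0 11.0 y [-6.  7.] inner -0.2 0.2
6 947 -8.0 16.0 y [-8.  4.] inner -0.3 0.2
```

Measured tips sit about 27 mm behind the stated TCP, so I'll allow for that: knob grip at TCP z≈108.

```bash
python3 -m handwheel '[[0,-2.3,0,0.4,-0.3,0.5,0.6],[0,0,0,0,0,0,0.6],[0,0,0,0,0,0,0.6],[0,0,20,0,0,0,0.6],[0,0,20,0,0,0,0.6]]' 40;  python3 -m handwheel '[[0,0,19,0,0,0,0.6],[0,0,0,0,0,0,0.3],[0,0,0,0,0,0,0],[0,0,0,0,0,0,0],[0,0,0,0,0,0,0]]'
```

```text
clock: 4.38
position: [550.6, 7.0, 125.3]
eef_rot: [[-0.268, 0.963, -0.0], [0.963, 0.268, -0.001], [-0.001, -0.001, -1.0]]
ft_force: [0.4, 0.2, 0.5]
opening: 0.599
clock: 5.0
position: [550.8, 7.3, 105.3]
eef_rot: [[-0.268, 0.963, -0.0], [0.963, 0.268, -0.0], [-0.0, -0.0, -1.0]]
ft_force: [1.3, -0.7, -6.5]
opening: 0.161
```

```bash
python3 -m handwheel '[[0,0,0,0,0,-9,0],[0,0,0,0,0,-9,0],[0,0,0,0,0,-9,0],[0,0,0,0,0,-9,0]]';  python3 -m handwheel '[[0,0,0,0,0,-9,0],[0,0,0,0,0,-9,0],[0,0,0,0,0,-9,0],[0,0,0,0,0,-9,0]]'; python3 - <<'E'
from h import *
s=manip.read_state();R=np.array(s["eef_rot"]);print(s["position"],np.degrees(np.arctan2(R[1,1],R[0,1])),s["ft_force"],s["ft_torque"],s["joint_positions"],s["opening"])
E
```

```text
clock: 5.5
position: [551.3, 7.6, 105.3]
eef_rot: [[-0.795, 0.607, 0.001], [0.607, 0.795, 0.0], [-0.0, 0.001, -1.0]]
ft_force: [3.6, 0.8, -6.3]
opening: 0.155
clock: 6.0
position: [551.6, 8.1, 105.3]
eef_rot: [[-1.0, 0.003, 0.001], [0.003, 1.0, 0.001], [-0.001, 0.001, -1.0]]
ft_force: [3.1, 1.6, -6.7]
opening: 0.159
[551.56539918   8.11059251 105.28047554] 89.84359207265203 [ 3.05433645  1.58857867 -6.6999796 ] [-0.12819008 -0.38526424 -0.14017146] [-1.13642568e+01  2.67968034e+01  8.89813585e+01  7.62678527e-02
  6.41597874e+01 -1.01241018e+02] 0.15889338969178265
```

```bash
python3 -m handwheel '[[0,0,0,0,0,-9,0],[0,0,0,0,0,-9,0],[0,0,0,0,0,-9,0],[0,0,0,0,0,-7,0],[0,0,0,0,0,0,0]]';  python3 - <<'E'
from h import *
s=manip.read_state();R=np.array(s["eef_rot"]);print(s["position"],np.degrees(np.arctan2(R[1,1],R[0,1])),s["ft_force"],s["ft_torque"],s["joint_positions"],s["opening"])
E
```

```text
clock: 6.62
position: [551.4, 8.7, 105.3]
eef_rot: [[-0.819, -0.573, 0.001], [-0.573, 0.819, 0.001], [-0.002, 0.0, -1.0]]
ft_force: [0.8, -0.0, -6.2]
opening: 0.159
[551.43631003   8.65424297 105.29878749] 124.98045829792888 [ 0.7576208  -0.03585311 -6.19353704] [-0.13808008 -0.40561469 -0.06013041] [-1.13179481e+01  2.67873237e+01  8.89932667e+01  9.26275181e-02
  6.41707897e+01 -1.36338710e+02] 0.15906943270016502
```

```bash
python3 -m handwheel '[[0,0,0,0,0,0,0.45],[0,0,0,0,0,0,0.45],[0,0,0,0,0,0,0.45],[0,0,-20,0,0,0,0.45],[0,0,-20,0,0,0,0.45]]'; python3 -m handwheel '[[0,0,-20,0,0,10,0.45],[0,0,-20,0,0,10,0.45],[0,0,-10,0,0,10,0.2],[0,0,0,0,0,10,0],[0,0,0,0,0,10,0]]'
cat > chk.py <<'E'
from h import *
import sys
s=manip.read_state();R=np.array(s["eef_rot"]);print(s["position"],np.degrees(np.arctan2(R[1,1],R[0,1])),s["ft_force"],s["opening"])
for n in ("wrist","side","scene"):
    c=shot(n)
    for t,z in dict(knob_grip=146,stopper_top=88,press_eye=112,ram_head=138).items():
        for q in manip.spot_point(c,t)[:2]: print(n,t,round(q["conf"],2),np.round(np.array(q["centre"])*[640,480]),onz(c,q["centre"],z).round(1))
    if n=="wrist":
        save(c,sys.argv[1]);K=np.array(c["mtx"]);d=c["depth"];v,u=np.mgrid[:480,:640]
        P=np.stack([(u-K[0,2])/K[0,0]*d,(v-K[1,2])/K[1,1]*d,d],-1)@c["E"][:3,:3].T+c["E"][:3,3]
        for nm,lo,hi,cx,cy,rr in(("knob",154,162,551,8.3,32),("head",133,143,614,-88,22)):
            m=(d>0)&(P[...,2]>lo)&(P[...,2]<hi)&(np.hypot(P[...,0]-cx,P[...,1]-cy)<rr);p=P[m]
            if len(p): print(nm,len(p),np.median(p,0),cv2.minAreaRect(p[:,:2].astype(np.float32)))
        r=np.hypot(P[...,0]-551,P[...,1]-8.3);m=((d>0)&(P[...,2]>76)&(P[...,2]<96)&(r<80)&(r>48)).astype(np.uint8)
        k,l,st,ce=cv2.connectedComponentsWithStats(m)
        for i in range(1,k):
            if st[i,4]>30:
                q=P[l==i];e=np.median(q[q[:,2]>np.median(q[:,2])],0);print("vial",st[i,4],e.round(1),np.degrees(np.arctan2(e[1]-8.3,e[0]-551)).round(1))
E
python3 chk.py c1.png
```

```text
clock: 7.25
position: [551.1, 8.4, 147.0]
eef_rot: [[-0.823, -0.568, 0.0], [-0.568, 0.823, 0.001], [-0.001, 0.001, -1.0]]
ft_force: [0.2, 0.5, -0.0]
opening: 0.449
clock: 7.88
position: [551.6, 8.1, 201.6]
eef_rot: [[-0.956, 0.294, 0.005], [0.294, 0.956, -0.0], [-0.005, 0.001, -1.0]]
ft_force: [-0.8, 0.4, -0.5]
opening: -0.001
[551.64158055   8.12281945 201.63504593] 72.89978942629958 [-0.8111832   0.38757489 -0.48607369] -0.001123495323623501
wrist knob_grip 0.92 [321. 243.] [552.5   8.  146. ]
wrist stopper_top 0.69 [268. 275.] [585.9 -47.   88. ]
wrist press_eye 0.62 [265. 288.] [585.9 -46.6 112. ]
wrist ram_head 0.87 [220. 355.] [616.1 -88.5 138. ]
knob 1791 [549.59385303   8.07565015 158.07660153] ((551.2120971679688, 8.177310943603516), (50.31144332885742, 14.721035957336426), 33.446022033691406)
head 273 [604.22931707 -87.32146688 137.5933911 ] ((605.0037231445312, -87.73431396484375), (8.72124195098877, 24.136390686035156), 1.975495457649231)
vial 405 [490.9  31.   82.8] 159.3
vial 351 [591.1  59.1  82.8] 51.7
vial 323 [585.1 -43.7  89.7] -56.7
vial 327 [613.3  25.9  82.7] 15.8
side knob_grip 0.61 [299. 248.] [550.3   5.9 146. ]
side press_eye 0.63 [289. 244.] [586.  -43.9 112. ]
side ram_head 0.8 [283. 215.] [ 616.2 -102.   138. ]
side ram_head 0.54 [305. 209.] [ 578.6 -130.5  138. ]
scene knob_grip 0.74 [296. 210.] [543.9   6.2 146. ]
scene stopper_top 0.41 [327. 224.] [587.3 -44.3  88. ]
scene press_eye 0.6 [327. 219.] [582.1 -47.4 112. ]
scene ram_head 0.66 [355. 207.] [618.8 -92.1 138. ]
```

View pics/c1.png

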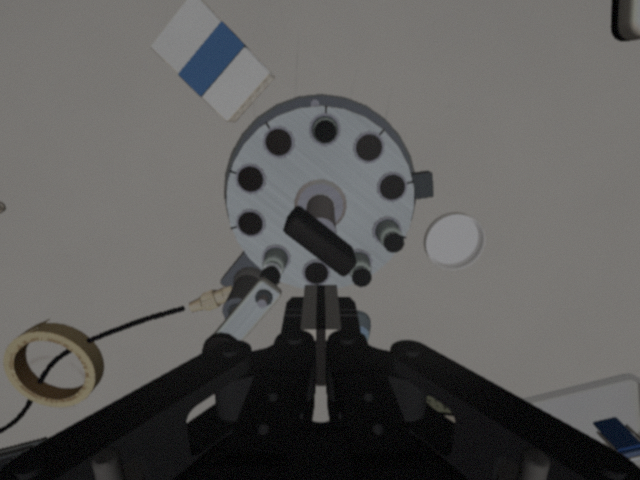

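The picture shows the press arm's end over the proud vial at about (268,270), measured at z 89.7 and −56.7°. The knob is at 33.4°, so the turret is seated. Next I'll move over the head.

```bash
python3 -m handwheel '[[-29.5,-24.4,0,0,0,0,0],[-29.5,-24.4,0,0,0,0,0],[-29.3,-24.4,0,0,0,0,0],[0,0,0,0,0,0,0]]'; python3 - <<'E'
from h import *
s=manip.read_state();R=np.array(s["eef_rot"]);print(s["position"],s["ft_force"],R.T@(np.array([614.5,-87.8,170])-s["position"]),R[:,2])
E
```

```text
clock: 9.12
position: [617.0, -89.7, 201.5]
eef_rot: [[-0.958, 0.286, 0.005], [0.286, 0.958, 0.0], [-0.004, 0.002, -1.0]]
ft_force: [-0.5, 0.5, -0.1]
opening: 0.005
[616.95556587 -89.74885143 201.50118472] [-0.49770974  0.51048957 -0.07436925] [ 3.0437755   1.11826995 31.49027417] [ 4.50433217e-03  2.41485852e-04 -9.99989826e-01]
```

```bash
python3 -m handwheel '[[3,1.1,8,0,0.25,0,0],[0,0,10,0,0,0,0],[0,0,10,0,0,0,0],[0,0,0,0,0,0,0]]'; python3 - <<'E'
from h import *
s=manip.read_state();R=np.array(s["eef_rot"]);print(s["position"],s["ft_force"],R.T@(np.array([614.5,-87.8,170])-s["position"]),R[:,2])
c=shot("side");b=cv2.resize(c["img"][150:330,220:420],(640,576));cv2.imwrite("pics/s3.png",cv2.cvtColor(b,cv2.COLOR_RGB2BGR))
E
```

```text
clock: 9.62
position: [613.1, -85.4, 171.1]
eef_rot: [[-0.959, 0.284, -0.002], [0.284, 0.959, 0.002], [0.002, 0.002, -1.0]]
ft_force: [0.4, 0.1, -0.5]
opening: -0.001
[613.07704016 -85.38134073 171.06546165] [ 0.42404166  0.11875137 -0.53123221] [-2.05275412 -1.91795241  1.05716363] [-0.0016327   0.00246835 -0.99999562]
```

View pics/s3.png

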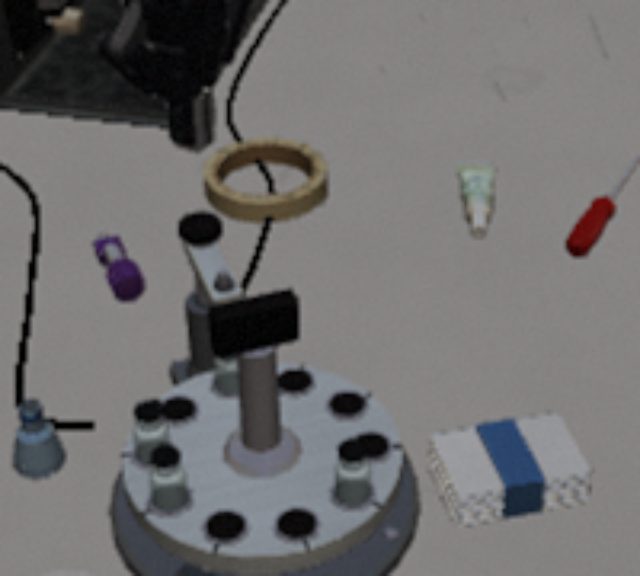

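```bash
python3 - <<'E'
from h import *
s=manip.read_state();R=np.array(s["eef_rot"]);print(s["position"])
c=shot("side");K=np.array(c["mtx"]);E=c["E"];iE=np.linalg.inv(E);print("cam",E[:3,3])
for nm,p in dict(tcp=np.array(s["position"]),tip=s["position"]-27*R[:,2],head=np.array([614.5,-87.8,138]),knob=np.array([551.2,8.2,158])).items():
    q=K@(iE@np.r_[p,1])[:3];print(nm,(q[:2]/q[2]).round(),q[2].round())
for (u,v) in [(281,195),(281,190),(283,180),(281,219),(300,247),(300,243)]:
    z=c["depth"][v,u];print(u,v,z,(E@np.r_[np.linalg.inv(K)@[u,v,1]*z,1])[:3].round(1))
E
python3 tip.py
```

```text
[613.35423358 -85.492826   171.68851737]
cam [354.98418339 596.95144499 627.2663012 ]
tcp [280. 205.] 854.0
tip [279. 193.] 838.0
head [281. 219.] 876.0
knob [298. 243.] 777.0
281 195 830.3989 [607.4 -77.7 199.1]
281 190 824.1114 [606.7 -78.  209.8]
283 180 811.2 [601.6 -79.1 231. ]
281 219 880.9795 [616.4 -90.8 134.7]
300 247 774.78674 [546.1  12.7 154.1]
300 243 781.0407 [548.5   3.9 156. ]
[613.57883635 -85.64693787 172.15777636] 0.002542581149259246 [ 0.40554113 -0.16729445 -0.56330472]
10173
-70 757 -13.0 14.0 y [-29.  28.] inner -1.7 1.6
-66 685 -12.0 12.0 y [-17.  18.] inner -0.2 0.1
-62 413 -12.0 11.0 y [-13.   6.] inner -0.2 0.1
-58 370 6.0 11.0 y [-14.  13.] inner -0.2 0.1
-54 446 5.0 11.0 y [-14.  14.] inner -0.2 0.1
-50 401 6.0 11.0 y [-13.  13.] inner -0.2 0.2
-46 365 5.0 11.0 y [-14.  14.] inner -0.2 0.2
-42 364 5.0 11.0 y [-14.  14.] inner -0.2 0.2
-38 300 6.0 11.0 y [-14.  13.] inner -0.2 0.2
-34 224 6.0 11.0 y [-13.  12.] inner -0.2 0.2
-30 48 10.0 11.0 y [-6.  6.] inner -0.2 0.2
```

The tip sits 27 mm above TCP, as used at the knob, so head contact is expected at TCP z≈111.

```bash
python3 -m handwheel '[[-1,-1.5,15,0,0,0,0],[0,0,15,0,0,0,0],[0,0,13,0,0,0,0],[0,0,6,0,0,0,0],[0,0,0,0,0,0,0]]';python3 -m handwheel '[[0,0,0,0,0,0,0]]'; python3 -m handwheel '[[0,0,1,0,0,0,0]]'
```

```text
clock: 10.4
position: [614.1, -87.6, 119.4]
eef_rot: [[-0.959, 0.284, -0.0], [0.284, 0.959, 0.002], [0.001, 0.002, -1.0]]
ft_force: [-0.8, 0.3, -0.0]
opening: -0.001
clock: 10.52
position: [614.3, -87.7, 119.7]
eef_rot: [[-0.959, 0.284, 0.0], [0.284, 0.959, 0.002], [0.0, 0.002, -1.0]]
ft_force: [0.1, -0.0, -0.7]
opening: -0.003
clock: 10.65
position: [614.5, -87.7, 119.1]
eef_rot: [[-0.959, 0.284, 0.001], [0.284, 0.959, 0.001], [-0.001, 0.002, -1.0]]
ft_force: [-0.3, 0.1, -0.1]
opening: -0.0
```

```bash
for i in 1 2; do :; done; python3 -m handwheel '[[0,0,2,0,0,0,0],[0,0,2,0,0,0,0],[0,0,2,0,0,0,0]]'; python3 -m handwheel '[[0,0,2,0,0,0,0],[0,0,1.5,0,0,0,0]]'; python3 -m handwheel '[[0,0,1.5,0,0,0,0],[0,0,1.5,0,0,0,0]]'
```

```text
clock: 11.02
position: [614.7, -87.8, 113.3]
eef_rot: [[-0.959, 0.284, 0.002], [0.284, 0.959, 0.001], [-0.002, 0.002, -1.0]]
ft_force: [0.2, 0.6, 1.2]
opening: 0.003
clock: 11.28
position: [614.8, -87.8, 109.8]
eef_rot: [[-0.959, 0.284, 0.003], [0.284, 0.959, 0.001], [-0.002, 0.002, -1.0]]
ft_force: [-0.0, -1.0, 2.1]
opening: 0.001
clock: 11.52
position: [615.1, -87.9, 106.9]
eef_rot: [[-0.959, 0.284, 0.003], [0.284, 0.959, 0.001], [-0.003, 0.002, -1.0]]
ft_force: [0.6, 0.5, 2.2]
opening: 0.0
```

```bash
python3 -m handwheel '[[0,0,1,0,0,0,0]]'; python3 -m handwheel '[[0,0,0.8,0,0,0,0]]'; python3 -m handwheel '[[0,0,0.7,0,0,0,0]]'
```

```text
clock: 11.65
position: [615.1, -87.9, 105.9]
eef_rot: [[-0.959, 0.284, 0.003], [0.284, 0.959, 0.001], [-0.003, 0.002, -1.0]]
ft_force: [-0.8, -0.5, 2.3]
opening: 0.006
clock: 11.78
position: [615.2, -87.9, 105.1]
eef_rot: [[-0.959, 0.284, 0.004], [0.284, 0.959, 0.001], [-0.003, 0.002, -1.0]]
ft_force: [0.2, 0.6, 2.0]
opening: 0.001
clock: 11.9
position: [615.2, -87.9, 104.4]
eef_rot: [[-0.959, 0.284, 0.004], [0.284, 0.959, 0.001], [-0.003, 0.002, -1.0]]
ft_force: [0.2, -1.1, 2.7]
opening: -0.003
```

```bash
python3 -m handwheel '[[0,0,0.7,0,0,0,0]]' | sed -n '2p;4p'; python3 -m handwheel '[[0,0,0.7,0,0,0,0]]'| sed -n '2p;4p'; python3 -m handwheel '[[0,0,0.7,0,0,0,0]]'| sed -n '2p;4p'
```

```text
position: [615.3, -87.9, 103.8]
ft_force: [0.2, 0.3, 2.5]
position: [615.3, -88.0, 103.1]
ft_force: [-0.1, 0.0, 2.2]
position: [615.3, -88.0, 102.4]
ft_force: [-0.5, -0.2, 2.8]
```

```bash
for k in a; do python3 -m handwheel '[[0,0,0.7,0,0,0,0],[0,0,0.7,0,0,0,0]]' | sed -n '2p;4p'; done; python3 -m handwheel '[[0,0,0.6,0,0,0,0]]'| sed -n '2p;4p'
```

```text
position: [615.4, -88.0, 101.0]
ft_force: [-0.1, 0.2, 2.8]
position: [615.4, -88.0, 100.3]
ft_force: [-0.6, 0.1, 2.0]
```

```bash
python3 -m handwheel '[[0,0,0.7,0,0,0,0],[0,0,0.6,0,0,0,0]]' | sed -n '2p;4p'
```

```text
position: [615.4, -88.0, 99.0]
ft_force: [0.0, 0.3, 2.6]
```

```bash
python3 -m handwheel '[[0,0,0.6,0,0,0,0]]' | sed -n '2p;4p'
```

```text
position: [615.5, -88.0, 98.4]
ft_force: [-0.3, -0.5, 3.2]
```

```bash
python3 -m handwheel '[[0,0,0.6,0,0,0,0],[0,0,0.6,0,0,0,0]]' | sed -n '2p;4p'
```

```text
position: [615.5, -88.0, 97.1]
ft_force: [0.2, -0.1, 2.6]
```

```bash
python3 -m handwheel '[[0,0,0.6,0,0,0,0],[0,0,0.6,0,0,0,0]]' | sed -n '2p;4p'
```

```text
position: [615.6, -88.0, 96.0]
ft_force: [-0.0, -0.3, 3.1]
```

```bash
python3 -m handwheel '[[0,0,0.6,0,0,0,0],[0,0,0.6,0,0,0,0]]' | sed -n '2p;4p'
```

```text
position: [615.8, -88.1, 95.1]
ft_force: [0.4, -0.8, 5.8]
```

```bash
python3 -m handwheel '[[0,0,0.6,0,0,0,0]]' | sed -n '2p;4p'
```

```text
position: [616.1, -88.2, 94.9]
ft_force: [0.7, -0.5, 7.2]
```

```bash
python3 -m handwheel '[[0,0,0.6,0,0,0,0]]' | sed -n '2p;4p'
```

```text
position: [616.5, -88.3, 94.9]
ft_force: [-0.7, 0.5, 6.2]
```

```bash
python3 -m handwheel '[[0.8,0,1.0,0,0,0,0]]'
```

```text
clock: 14.15
position: [616.1, -88.3, 94.6]
eef_rot: [[-0.959, 0.284, 0.009], [0.284, 0.959, -0.001], [-0.009, 0.001, -1.0]]
ft_force: [-0.9, -0.5, 8.0]
opening: 0.004
```

```bash
python3 -m handwheel '[[0.8,0,1.2,0,0,0,0]]'
```

```text
clock: 14.28
position: [616.0, -88.3, 94.3]
eef_rot: [[-0.959, 0.284, 0.011], [0.284, 0.959, -0.002], [-0.011, 0.001, -1.0]]
ft_force: [-0.3, -0.2, 9.6]
opening: -0.001
```

```bash
python3 -m handwheel '[[0.7,0,1.6,0,0.5,0,0]]'
```

```text
clock: 14.4
position: [616.0, -88.3, 93.9]
eef_rot: [[-0.959, 0.284, 0.005], [0.284, 0.959, -0.0], [-0.005, 0.001, -1.0]]
ft_force: [0.7, 0.1, 10.5]
opening: 0.001
```

```bash
python3 -m handwheel '[[0.7,0,1.7,0,0.4,0,0]]'
```

```text
clock: 14.52
position: [616.2, -88.4, 93.6]
eef_rot: [[-0.959, 0.284, 0.001], [0.284, 0.959, 0.001], [-0.001, 0.001, -1.0]]
ft_force: [-0.2, 0.3, 10.3]
opening: -0.001
```

```bash
python3 -m handwheel '[[1,0,2.2,0,0.2,0,0]]'
```

```text
clock: 14.65
position: [616.3, -88.4, 93.1]
eef_rot: [[-0.959, 0.284, 0.001], [0.284, 0.959, 0.001], [-0.001, 0.001, -1.0]]
ft_force: [0.5, -0.6, 11.3]
opening: -0.002
```

```bash
python3 -m handwheel '[[1,0,2.2,0,0.2,0,0]]'
```

```text
clock: 14.78
position: [616.5, -88.4, 92.6]
eef_rot: [[-0.959, 0.284, 0.002], [0.284, 0.959, 0.0], [-0.001, 0.001, -1.0]]
ft_force: [0.2, -0.0, 12.5]
opening: -0.003
```

```bash
python3 -m handwheel '[[1.2,0,2.3,0,0.2,0,0]]'|sed -n '2,4p';python3 -m handwheel '[[1.2,0,2.3,0,0.2,0,0]]'|sed -n '2,4p'
```

```text
position: [616.5, -88.5, 92.1]
eef_rot: [[-0.959, 0.284, 0.002], [0.284, 0.959, 0.0], [-0.002, 0.001, -1.0]]
ft_force: [-0.7, -0.6, 12.5]
position: [616.5, -88.4, 91.6]
eef_rot: [[-0.959, 0.284, 0.002], [0.284, 0.959, 0.0], [-0.002, 0.001, -1.0]]
ft_force: [-0.2, -0.3, 12.7]
```

```bash
python3 -m handwheel '[[1.2,0,2.3,0,0.2,0,0]]'|sed -n '2,4p';python3 -m handwheel '[[1.2,0,2.3,0,0.2,0,0]]'|sed -n '2,4p'
```

```text
position: [616.5, -88.5, 91.1]
eef_rot: [[-0.959, 0.284, 0.003], [0.284, 0.959, -0.0], [-0.003, 0.001, -1.0]]
ft_force: [0.0, -0.0, 12.3]
position: [616.5, -88.5, 90.6]
eef_rot: [[-0.959, 0.284, 0.003], [0.284, 0.959, -0.0], [-0.003, 0.001, -1.0]]
ft_force: [0.4, 0.6, 12.8]
```

Constant at about 12.5 N, so the stopper is sliding. The same push is self-limiting.

```bash
python3 -m handwheel '[[1.3,0,2.3,0,0.2,0,0],[1.3,0,2.3,0,0.2,0,0]]'|sed -n '2,4p';python3 -m handwheel '[[1.2,0,2.3,0,0.2,0,0]]'|sed -n '2,4p'
```

```text
position: [616.3, -88.4, 89.6]
eef_rot: [[-0.959, 0.284, 0.004], [0.284, 0.959, -0.001], [-0.004, 0.0, -1.0]]
ft_force: [0.3, -0.8, 12.2]
position: [616.3, -88.4, 89.2]
eef_rot: [[-0.959, 0.284, 0.005], [0.284, 0.959, -0.001], [-0.005, 0.0, -1.0]]
ft_force: [0.1, -0.0, 12.8]
```

```bash
python3 -m handwheel '[[1.2,0,2.3,0,0.2,0,0]]'|sed -n '2p;4p';python3 -m handwheel '[[1.2,0,2.3,0,0.2,0,0]]'|sed -n '2p;4p'
```

```text
position: [616.4, -88.4, 88.7]
ft_force: [-0.1, -0.2, 13.4]
position: [616.4, -88.4, 88.2]
ft_force: [0.1, -0.1, 12.8]
```

```bash
python3 -m handwheel '[[1.2,0,2.3,0,0.3,0,0]]'|sed -n '2p;4p';python3 -m handwheel '[[1.2,0,2.3,0,0.3,0,0]]'|sed -n '2p;4p'
```

```text
position: [616.5, -88.4, 87.8]
ft_force: [0.5, 0.5, 12.4]
position: [616.5, -88.4, 87.4]
ft_force: [-0.5, 0.6, 12.8]
```

```bash
python3 -m handwheel '[[1.2,0,2.3,0,0.3,0,0]]'|sed -n '2p;4p';python3 -m handwheel '[[1.2,0,2.3,0,0.3,0,0]]'|sed -n '2p;4p'
```

```text
position: [616.6, -88.4, 87.0]
ft_force: [0.2, -0.2, 11.8]
position: [616.7, -88.5, 86.5]
ft_force: [0.8, 0.1, 13.3]
```

```bash
python3 -m handwheel '[[1.4,0,2.3,0,0.2,0,0]]'|sed -n '2p;4p';python3 -m handwheel '[[1.4,0,2.3,0,0.2,0,0]]'|sed -n '2p;4p'
```

```text
position: [616.6, -88.4, 86.1]
ft_force: [0.3, -0.1, 13.0]
position: [616.4, -88.4, 85.7]
ft_force: [0.5, -0.2, 12.0]
```

```bash
python3 -m handwheel '[[1.4,0,2.3,0,0.2,0,0]]'|sed -n '2p;4p'
```

```text
position: [616.3, -88.3, 85.3]
ft_force: [-0.4, -0.0, 12.4]
```

```bash
python3 -m handwheel '[[1.4,0,2.3,0,0.2,0,0]]'|sed -n '2p;4p'
```

```text
position: [616.2, -88.3, 85.0]
ft_force: [-0.3, 0.4, 12.6]
```

```bash
python3 -m handwheel '[[1.2,0,2.3,0,0.2,0,0]]'|sed -n '2p;4p'; python3 -m handwheel '[[1.2,0,2.3,0,0.2,0,0]]'|sed -n '2p;4p'
```

```text
position: [616.4, -88.3, 84.6]
ft_force: [-0.6, -0.4, 13.6]
position: [616.5, -88.3, 84.3]
ft_force: [-0.8, -0.3, 14.5]
```

```bash
python3 -m handwheel '[[1.2,0,2.3,0,0.2,0,0]]'|sed -n '2p;4p'; python3 -m handwheel '[[1.2,0,2.3,0,0.2,0,0]]'|sed -n '2p;4p'
```

```text
position: [616.8, -88.4, 84.2]
ft_force: [-0.0, -0.2, 15.1]
position: [617.1, -88.5, 84.1]
ft_force: [0.2, -0.3, 14.7]
```

```bash
python3 -m handwheel '[[1.6,0,2.8,0,0.2,0,0]]'; python3 -m handwheel '[[1.6,0,2.8,0,0.2,0,0]]'
```

```text
clock: 17.52
position: [617.2, -88.5, 83.8]
eef_rot: [[-0.959, 0.284, 0.01], [0.284, 0.959, -0.004], [-0.011, -0.001, -1.0]]
ft_force: [-0.4, 0.1, 17.2]
opening: -0.001
clock: 17.65
position: [617.4, -88.7, 83.7]
eef_rot: [[-0.959, 0.284, 0.012], [0.284, 0.959, -0.005], [-0.013, -0.001, -1.0]]
ft_force: [0.6, 0.0, 17.0]
opening: 0.005
```

The press stalled at 17 N, about 13 N on the stopper, so it has bottomed. I'll lift away and check.

```bash
python3 -m handwheel '[[0.5,0,-4,0,0.3,0,0],[0,0,-6,0,0.3,0,0],[0,0,-10,0,0,0,0],[0,0,-15,0,0,0,0],[0,0,-25,0,0,0,0]]' | head -2; python3 -m handwheel '[[25,20,-20,0,0,0,0],[29,24,-20,0,0,0,0],[29,24,0,0,0,0,0],[10,5,0,0,0,0,0],[0,0,0,0,0,0,0]]'; python3 chk.py c3.png
```

```text
clock: 18.27
position: [615.8, -88.1, 145.0]
clock: 18.9
position: [545.9, 10.1, 189.9]
eef_rot: [[-0.959, 0.285, 0.001], [0.285, 0.959, -0.001], [-0.002, -0.001, -1.0]]
ft_force: [-0.2, -1.1, -0.3]
opening: -0.003
[545.85127486  10.13562331 189.94220806] 73.45568727800675 [-0.20385677 -1.05844024 -0.27933139] -0.0029834010471910563
wrist knob_grip 0.66 [320. 258.] [552.    8.1 146. ]
wrist knob_grip 0.62 [318. 202.] [517.7  17.  146. ]
wrist stopper_top 0.81 [267. 284.] [583.1 -45.1  88. ]
wrist press_eye 0.75 [260. 300.] [583.5 -47.3 112. ]
knob 1887 [549.1976822    7.89434182 158.05276132] ((551.1759643554688, 8.026236534118652), (50.146949768066406, 14.580961227416992), 33.59047317504883)
vial 429 [490.3  31.1  82.7] 159.4
vial 376 [591.1  59.2  82.8] 51.8
vial 347 [586.7 -45.7  82.6] -56.5
vial 338 [613.6  25.9  82.8] 15.7
side knob_grip 0.29 [239. 344.] [571.  233.4 146. ]
side stopper_top 0.55 [296. 250.] [578.4 -59.   88. ]
side press_eye 0.56 [290. 244.] [584.1 -43.7 112. ]
side ram_head 0.86 [285. 219.] [607.2 -88.3 138. ]
scene knob_grip 0.88 [298. 208.] [551.9   6.6 146. ]
scene stopper_top 0.57 [326. 226.] [579.5 -44.6  88. ]
scene press_eye 0.74 [329. 220.] [578.8 -52.1 112. ]
scene ram_head 0.76 [354. 209.] [614.2 -93.6 138. ]
```

View pics/c3.png

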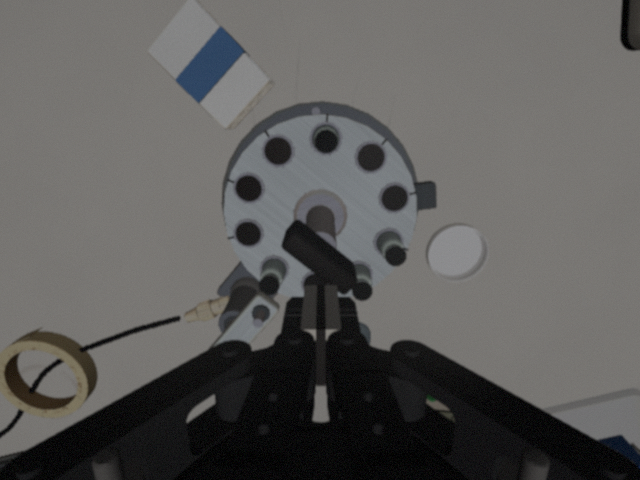

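The stopper under the press, at about (268,284), now reads 82.6 like the others, so it is home. The turret is still seated and the gauze, dish and tape are in place. I'll check the press height, then hand in.

```bash
python3 -m handwheel '[[0,0,-20,0,0,0,0],[0,0,-10,0,0,0,0],[0,0,0,0,0,0,0],[0,0,0,0,0,0,0]]'|sed -n '2p;4p'; python3 - <<'E'
from h import *
for n in("side","scene"):
    c=shot(n);K=np.array(c["mtx"]);d=c["depth"];v,u=np.mgrid[:480,:640]
    P=np.stack([(u-K[0,2])/K[0,0]*d,(v-K[1,2])/K[1,1]*d,d],-1)@c["E"][:3,:3].T+c["E"][:3,3]
    m=(d>0)&(np.hypot(P[...,0]-614.5,P[...,1]+87.8)<11)&(P[...,2]>95)&(P[...,2]<160);print(n,m.sum(),np.percentile(P[m][:,2],[10,50,80,95]).round(1))
manip.close_job()
E
```

```text
position: [545.5, 10.3, 219.3]
ft_force: [-0.2, 0.5, 0.2]
side 77 [120.1 135.1 136.1 137. ]
scene 94 [ 99.5 136.4 138.3 139.7]
the job is handed in; nothing more can be done
```

The proud stopper is fully home under the press, the press is back up, and the job is handed in at about 20 s of the 64 s allowed. The hand-in gives no verdict.

**What I did**
- I turned the turret +108° (3 clicks) by its knob and let go. The proud vial, measured at z ≈ 89.7 mm, then sat in line with the press (−56.7°).
- I pushed the press head down with the shut fingers. The stopper slid at a steady reading of about 12.5 N at the wrist. It then stalled at 17 N, which is about 13 N on the stopper once the return spring is taken off. I then lifted away.

**Last checks**
- **Stopper:** its top reads 82.6 mm, the same as the three other stoppers (82.7–82.8 mm).
- **Turret:** it did not move during the press; the knob angle was 33.4° before and 33.6° after.
- **Press:** the head reads about 136–138 mm against 138 mm when up. That is within the depth noise, but too coarse to prove the 2 mm limit to the millimetre.
- **Contact:** the fingers were clear of everything and the wrist read about 0 N.
- **Bystanders:** the gauze, dish and tape looked unmoved in the wrist pictures. I did not re-measure the cone and tube at the end, but the arm never went near them.

**What disagreed**
- **Finger length:** the fingertips end about 27 mm short of the stated TCP. My first grasp closed above the knob on nothing; I measured the tips and allowed for the offset after that.
- **Press travel:** the reported TCP fell about 9 mm while the stopper slid. The depth pictures put the stopper only about 7 mm proud. I put the difference down to the fingers tilting and shifting slightly on the head, but did not confirm it.

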